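# Start up a board preheater

## Task

Start the board preheater with the fingertips. First press over the middle rocker of the loose power strip, on its raised far end, until it is fully over; then push the round blower key of the preheater fully home; and only then push the square heater key fully home. Leave the two outer rockers and the long bar key as they are, do not lift the strip or shove it along, and leave the things lying about, including the board on the hot plate, where they are.

Things in the scene. Friction and masses are not known exactly. Their poses are not given: they have to be found in the camera images.
- strip: White loose power strip, 80 (x) x 240 (y) x 44 mm high, about 0.9 kg, lying on the bench with three grey rockers in a row along its y axis (65 mm apart: left at y = +65, middle at 0, right at -65 mm). Origin: centre of its underside. Its x axis points across it, to the side where a rocker that is off stands up, roughly away from the robot.
- rocker_middle_end (a point): Point to press on the middle rocker: on top of its far half, 18 mm from the hinge line, 7 mm short of its outer edge; moves with it. V-shaped paddle 50 mm long (strip's x), 28 mm wide, hinged across its middle 58 mm above the strip's underside. Off: near half level, far half rising outward at 25 degrees. On: far half level (this point comes down 7.7 mm), near half up.
- rocker_middle (a joint): Angle of the middle rocker: 0 rad off (as at the start), 0.44 rad fully over (on). About 2.5 N at its outer edge moves it, and it stays where it is left. The paddle stands above the strip's top, so nothing stops a finger before it is fully over.
- rocker_left (a joint): Angle of the rocker at the strip's +y end, same kind: at the start it is on (about 0.43 rad); to be left on.
- rocker_right (a joint): Angle of the rocker at the strip's -y end, same kind: off (about 0) at the start; to be left off.
- preheater: Grey board preheater, fixed, 210 (x, deep) x 240 (y, wide) x 60 mm high; dark hot plate, 4 mm more, over the back. Origin: centre of its underside; x axis from the key ledge to the back. Three grey keys stand in a row along y on the front ledge, 67 mm in front of the centre, 65 mm apart, each in a black base plate 60 x 50 x 4 mm.
- round_top (a point): Centre of the top face of the round blower key, 32 mm in diameter; moves with it; 79 mm above the bench when out, 71 mm fully home, where it still stands 7 mm above its base plate.
- round_key (a joint): Travel of the round key. Slides straight down 8 mm; the joint reads 0 m standing out to 0.008 m fully home, needs about 3 N all the way, and stays wherever it is left (no spring back). Its place in the row of three changes from start to start.
- square_top (a point): Centre of the top face of the square heater key, 31 x 31 mm; moves with it; the same heights as the round key.
- square_key (a joint): Travel of the square key. Slides straight down 8 mm; the joint reads 0 m standing out to 0.008 m fully home, needs about 3 N all the way, and stays wherever it is left (no spring back). Its place in the row of three changes from start to start.
- bar_top (a point): Centre of the top face of the long bar key, 54 x 16 mm (long way along the preheater's x), same heights; to be left alone.
- bar_key (a joint): Travel of the bar key, same kind; to be left standing out.
- board: Bystander: green circuit board 70 x 100 x 4 mm with black parts up to 6 mm more, lying on the preheater's hot plate. Origin: centre of its underside.
- flux_jar: Bystander: small jar, 38 mm across, 34 mm high, on the bench in front of the strip. Origin: centre of its underside.
- solder_spool: Bystander: solder spool standing on its flange, 60 mm across, 40 mm high, behind the strip. Origin: centre of its underside.
- tweezers: Bystander: steel tweezers 110 mm long, 5 mm high, lying between the strip and the preheater, nearer the robot. Origin: centre of the underside.
- screwdriver: Bystander: screwdriver 160 mm long lying in front of the preheater. Origin: near its middle, on the underside.
- pot: Bystander: open black pot 72 mm across, 85 mm high, at the back. Origin: centre of its underside.
- parts_tray: Bystander: white divided parts tray 100 x 160 x 30 mm at the back. Origin: centre of its underside.

How it is judged:
On the way, in this order (a step that is already met when the one before it is completed fails the run):
1. the middle rocker is pressed fully over (value of joint rocker_middle above 0.37 rad), for 0.1 s.
2. then the round key is pushed fully home (value of joint round_key above 0.006 m), for 0.1 s.
3. then the square key is pushed fully home (value of joint square_key above 0.006 m), for 0.1 s.
At the end, for the whole second after the job is handed in: Middle rocker over (above 0.37 of 0.44 rad), round and square keys home (above 6 of 8 mm), outer rockers and the bar key as they were (left above 0.35 rad, right below 0.09 rad, bar key below 2 mm), strip at rest within 25 mm of where it lay (value of joint rocker_middle above 0.37 rad and value of joint each of round_key, square_key above 0.006 m and value of joint rocker_left above 0.35 rad and value of joint rocker_right below 0.09 rad and value of joint bar_key below 0.002 m and distance of strip from where it was at the start of the episode below 0.025 m and linear speed of strip below 0.01 m/s); the robot touches nothing.
It fails at once if the round key is pushed (over 3 mm) before the middle rocker is over (value of joint round_key above 0.003 m and value of joint rocker_middle below 0.35 rad).
It fails at once if the square key is pushed (over 3 mm) before the round key is home (value of joint square_key above 0.003 m and value of joint round_key below 0.0055 m).
It fails at once if an outer rocker or the bar key is operated (value of joint rocker_left below 0.3 rad or value of joint rocker_right above 0.14 rad or value of joint bar_key above 0.003 m).
It fails at once if the strip is lifted or tipped (over 10 mm, 0.1 rad) or shoved more than 30 mm (height (world z) of strip above 0.01 m or angle between strip's own z axis and vertical above 0.1 rad or distance of strip from where it was at the start of the episode above 0.03 m).
It fails at once if a thing lying about is lifted or moved more than 25 mm (distance of any of board, flux_jar, solder_spool, tweezers, screwdriver, pot, parts_tray from where it was at the start of the episode above 0.025 m).
It also fails if it takes over 42 s, if anything falls off the work surface, if the arm or the gripper's body presses on something with over 40 N, if the wrist force passes 120 N, or if a joint passes its speed limit or range.

## Robot

A 7-joint arm with a two-finger parallel gripper is mounted at the origin on the work surface. World frame = base frame: x ahead of the robot, y to its left, z up, the work surface at z = 0. Lengths are in m, angles in rad, forces in N, time in s.
With the tool pointing down it reaches from about 0.35 to 0.9 m from the base axis. Payload 8.1 kg.
Tool frame: the origin (TCP) lies on the centre line of the jaws, within the pads' length; the fingertips stand 11 mm ahead of it and the grasp point (between the pads) lies 8 mm behind it; z points along the fingers, x is the direction in which the jaws open and shut, and the axes are right-handed (so a half turn about z gives the same grasp; the last joint's range is limited). The gripper opens to 92 mm and grips with 3 to 60 N. Pads are 19 mm wide; open, the fingers measure 130 mm over their backs; the gripper's body (75 mm by 190 mm) begins 47 mm behind the grasp point.
Start: joints at [1.192, 0.434, 0.025, 1.573, -0.012, 1.134, -0.075], TCP at [0.17, -0.601, 0.238] pointing down, gripper open.
Joint ranges: [-2.62, 2.62], [-0.44, 2.09], [-1.27, 1.32], [0.08, 2.57], [-1.32, 4.46], [0.12, 2], [-2.74, 2.74]. Speed limits (rad/s): [2.22, 2.22, 3.01, 3.01, 3.14, 3.14, 3.14].

## Interface

Orientations are given as a rotation vector (axis times angle).
In Python, from cell import observe, eyes, ticket, finder gives the robot as it stands.
- The arm moves only by the tool arm_command, never from a script. Its argument "plan" is a list of rows, each an object with "translation": the shift along the tool's x, y, z scaled (see below), a list of three; "turn": the turn, a rotation vector about the tool's x, y, z scaled (see below), a list of three; "hand": the opening, from 0 (shut) to 1 (fully open). In form: [{"translation": [x, y, z], "turn": [wx, wy, wz], "hand": hand}, ...]. A call has 1 to 20 rows; each row is the pose to reach, as a shift and turn from the pose commanded when the call began, along the tool's axes at that moment; what a row does not reach only later rows make up. The controller multiplies each number of a shift by 120 mm and each number of a turn by pi/2 rad. A row lasts 1/8 s, in which the tool goes at most 62.5 mm and 10.7 degrees, less where a joint would pass 70% of its speed; a pose out of reach is approached as far as the arm can. A call with a number of a shift or a turn outside -1 to 1 is refused whole. A call with a gripper value outside its range is refused whole. The fingers move at their own pace and stop on an object; "squeeze" is the grip in N (left out, the last holds). Time passes only in rows, so rows that repeat a pose let the fingers close. It gives the time, the measured TCP pose, the force and the opening at its end, in the units of the state.
- observe(): the state, without advancing time (a new reading comes with each control period).
- eyes.get_image(name): name is "scene" or "side" or "wrist"; returns (picture, depth): 400x640x3 uint8, blue, green, red; 400x640 float32, m along the optical axis (not along the pixel's ray), 0 where there is no reading.
- eyes.calibration(name): a dict with "K" (3x3 intrinsics, pixels), "origin" and "attitude" of the camera in the world. Camera axes: x right, y down, z forward; pixel columns grow to the right and rows downward; lengths in m; the calibration is good to about 2 mm. A picture is of the moment at which its call begins: read the wrist's pose just before it. calibration takes no time and is no camera call; for the wrist camera it gives the pose at the moment of the call.
- ticket.sign_off(): hands the job in, once; it reports no verdict.
Trained networks look in the newest picture that a camera, given by its name, has taken for a name from the list of things; names that differ only in an ending like _2 or _b are one class to them, and where a whole thing is asked for, a point or a joint stands for the part that bears it (a point fixed in the world has none). Each returns a list of dicts, best first, with "score" (0 to 1); they miss things now and then, are a little off and sometimes report something else, mostly with a low value. They report only what shows in the picture. A call takes as long as a camera call.
- finder.boxes_of(camera, name): "rect" ([left, top, right, bottom] in pixels, round what is visible of it).
The state is a dict: "clock": time; "joints": joint angles; "dq": joint speeds; "joint_efforts": joint torques, N m; "position": TCP position; "ee_rot": TCP orientation; "force": force on the tool from outside, world axes, zero at the start; "ft_torque": the same for the moment, N m; "width": opening from 0.0 (shut) to 1.0 (fully open).
Only numpy, scipy, OpenCV 4.12 (cv2) and the standard library are available. Lean on these libraries where they do the work, as an engineer would, in place of code of your own. Each camera call takes 0.05 s, during which the arm holds its last target. There are 200 camera calls.

## Working session

There is one attempt and no reset: what is moved stays moved. The work goes in short steps, Python scripts to look and compute and a tool call to move; the robot and the scene stay as the last step left them, time stands still between calls to the robot, and variables do not carry over. Pictures are saved under pics/ and viewed, and the job is handed in when it is done.

Besides the shell and the picture viewer there is one more tool, called after "Emit:" by a JSON object that holds its "method" and its "body". arm_command: Moves the arm, as the interface text tells. Its arguments: {"type":"object","properties":{"plan":{"type":"array","items":{"type":"object","properties":{"translation":{"type":"array","items":{"type":"number"}},"turn":{"type":"array","items":{"type":"number"}},"hand":{"type":"number"}}}},"squeeze":{"type":"number"}},"required":["plan"]}

```bash
mkdir -p pics; ls
cat > h.py <<'E'
import numpy as np, cv2
from cell import observe, eyes, ticket, finder
from scipy.spatial.transform import Rotation as R
def cal(n):
    c=eyes.calibration(n); A=np.array(c["attitude"],float)
    if A.shape!=(3,3): A=R.from_rotvec(A).as_matrix() if A.size==3 else R.from_quat(A).as_matrix()
    return np.array(c["K"]),np.array(c["origin"]),A
def cloud(n,d,c=None):
    K,o,A=c or cal(n); v,u=np.mgrid[:d.shape[0],:d.shape[1]]
    p=np.stack([(u-K[0,2])/K[0,0]*d,(v-K[1,2])/K[1,1]*d,d],-1)
    P=p@A.T+o; P[d==0]=np.nan; return P
E
python3 - <<'E'
from h import *
s=observe(); print({k:np.round(v,3) for k,v in s.items()})
print(eyes.calibration("scene"))
for n in ["scene","side","wrist"]:
    c=cal(n); im,d=eyes.get_image(n); cv2.imwrite(f"pics/{n}0.png",im); np.savez(f"{n}0.npz",im=im,d=d,P=cloud(n,d,c)); print(n,c[1])
    for t in ["strip","rocker_middle_end","preheater","round_top","square_top","bar_top"]:
        print(t,[(np.round(b["rect"]).astype(int).tolist(),round(b["score"],2)) for b in finder.boxes_of(n,t)[:3]])
print(observe()["clock"])
E
```

```text
pics
{'clock': np.float64(0.0), 'joints': array([ 1.192,  0.435,  0.025,  1.574, -0.012,  1.134, -0.075]), 'dq': array([-0.001,  0.001, -0.001, -0.001,  0.001,  0.001,  0.   ]), 'joint_efforts': array([-0.0000e+00, -6.6785e+01,  9.8600e-01, -3.1446e+01, -6.0000e-02,
        4.3000e-02,  0.0000e+00]), 'position': array([ 0.17 , -0.601,  0.237]), 'ee_rot': array([-2.505e+00,  1.895e+00,  2.000e-03]), 'force': array([-0.604, -0.469, -0.704]), 'ft_torque': array([ 0.003, -0.025,  0.041]), 'width': np.float64(0.997)}
{'K': array([[453.40111594,   0.        , 316.45426443],
       [  0.        , 453.40111594, 198.44646503],
       [  0.        ,   0.        ,   1.        ]]), 'origin': array([1.19045443, 0.22995427, 0.97646475]), 'attitude': array([-1.54506381, -2.20894061,  0.72470733])}
scene [1.19045443 0.22995427 0.97646475]
strip [([194, 142, 294, 175], 0.6)]
rocker_middle_end [([232, 143, 245, 159], 0.48)]
preheater [([337, 176, 462, 288], 0.9), ([380, 179, 393, 198], 0.58)]
round_top [([405, 191, 418, 206], 0.58), ([431, 201, 449, 216], 0.23)]
square_top [([433, 202, 447, 217], 0.58)]
bar_top [([381, 211, 431, 256], 0.59), ([381, 175, 396, 200], 0.58), ([428, 198, 444, 217], 0.21)]
side [0.21302992 0.56782833 0.93889424]
strip [([381, 125, 421, 211], 0.8), ([358, 236, 397, 266], 0.42), ([425, 159, 443, 177], 0.18)]
rocker_middle_end [([394, 143, 411, 160], 0.65)]
preheater [([189, 215, 341, 360], 0.79)]
round_top [([283, 286, 297, 305], 0.68), ([300, 262, 327, 284], 0.25)]
square_top [([254, 304, 276, 330], 0.83)]
bar_top [([300, 263, 326, 283], 0.78)]
wrist [ 0.24461022 -0.57954008  0.38439968]
strip []
rocker_middle_end []
preheater []
round_top []
square_top []
bar_top []
1.05
```

View pics/scene0.png

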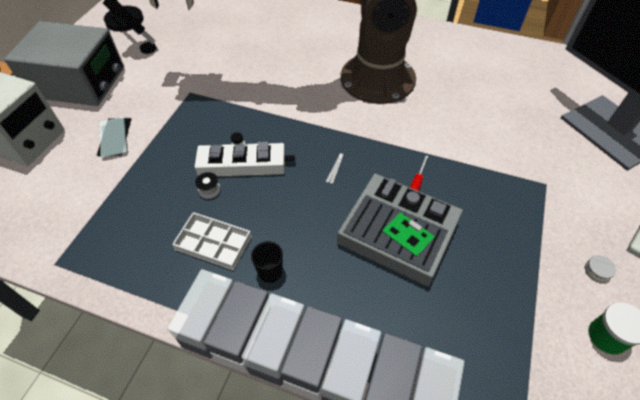

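View pics/side0.png

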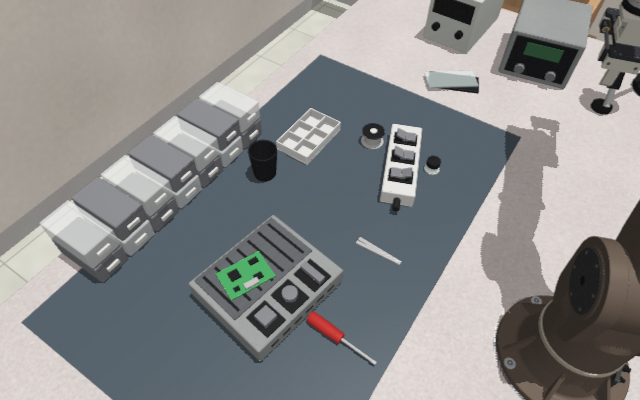

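Run:
```python
from h import *
def med(n,r):
    P=np.load(n+"0.npz")["P"]; l,t,a,b=r; Q=P[t:b,l:a].reshape(-1,3); Q=Q[~np.isnan(Q[:,0])]
    z=np.percentile(Q[:,2],90); Q=Q[Q[:,2]>z-.006]; return np.round([*Q.mean(0),len(Q)],4)
for n,t,r in [("scene","round",[405,191,418,206]),("scene","square",[433,202,447,217]),("scene","bar",[381,178,396,198]),("scene","mid",[232,143,245,159]),
 ("side","round",[283,286,297,305]),("side","square",[254,304,276,330]),("side","bar",[300,263,326,283]),("side","mid",[394,143,411,160])]: print(n,t,med(n,r))
# top maps: rectify heights in strip region / strip white top pose
for n in ["scene","side"]:
    D=np.load(n+"0.npz"); P=D["P"]; 
    for nm,(x0,x1,y0,y1,z0,z1) in dict(strip=(0.3,1,-.9,-.1,.036,.05),).items():
        pass
    im=D["im"]; a=(D["d"]>0); r=(381,125,421,211) if n=="side" else (194,142,294,175)
    l,t,b,c=r; Q=P[t-5:c+5,l-5:b+5].reshape(-1,3); Q=Q[(Q[:,2]>.038)&(Q[:,2]<.049)]
    rect=cv2.minAreaRect((Q[:,:2]*1000).astype(np.float32)); print(n,"strip",rect,len(Q))
```

```text
scene round [4.952e-01 2.174e-01 7.940e-02 1.030e+02]
scene square [5.051e-01 2.840e-01 7.880e-02 1.290e+02]
scene bar [4.846e-01 1.545e-01 7.920e-02 1.190e+02]
scene mid [ 4.983e-01 -2.549e-01  6.500e-02  6.700e+01]
side round [4.936e-01 2.208e-01 7.920e-02 1.780e+02]
side square [5.045e-01 2.850e-01 7.870e-02 2.660e+02]
side bar [4.836e-01 1.572e-01 7.860e-02 2.040e+02]
side mid [ 4.971e-01 -2.534e-01  6.340e-02  1.060e+02]
scene strip ((491.1206359863281, -258.8656005859375), (133.51072692871094, 249.29010009765625), 35.90290451049805) 1574
side strip ((504.476318359375, -250.05088806152344), (119.41803741455078, 242.07699584960938), 24.175683975219727) 1646
```

Run:
```python
from h import *
out=[]
for n in ["scene","side"]:
    D=np.load(n+"0.npz"); P=D["P"]; im=D["im"].astype(int)
    box=(P[...,0]>.40)&(P[...,0]<.60)&(P[...,1]>-.40)&(P[...,1]<-.10)
    m=box&(P[...,2]>.038)&(P[...,2]<.049)&(im.min(-1)>170)
    m=cv2.morphologyEx(m.astype(np.uint8),cv2.MORPH_OPEN,np.ones((2,2)))>0
    Q=P[m]; rect=cv2.minAreaRect((Q[:,:2]*1000).astype(np.float32)); print(n,"strip",rect,len(Q))
    k=box&(P[...,2]>.051)&(P[...,2]<.09); K=P[k]
    lab=cv2.connectedComponents(k.astype(np.uint8))
    for i in range(1,lab[0]):
        q=P[lab[1]==i]
        if len(q)>15: print("  rocker",len(q),q.mean(0).round(4),q[:,2].max().round(4), q[q[:,2]>.0625].mean(0).round(4))
    # ortho top map, 1mm px, x up, y left
    g=np.zeros((200,300,3),np.uint8); Q=P[box]; c=im[box]
    for p,cc in zip(Q,c):
        if p[2]>.03: cv2.circle(g,(int((-.10-p[1])*1000),int((.60-p[0])*1000)),1,cc.tolist(),-1)
    out.append(cv2.resize(g,(600,400)))
    l,t,r,b=(190,130,300,180) if n=="scene" else (375,115,450,215)
    out.append(cv2.resize(D["im"][t:b,l:r],(600,400) if n=="scene" else (300,400)))
cv2.imwrite("pics/top.png",np.vstack([out[0],out[2]])[:, :][::1]) ; cv2.imwrite("pics/crop.png",cv2.resize(out[3],(450,600)))
```

```text
scene strip ((496.8061218261719, -249.37030029296875), (130.27061462402344, 247.40621948242188), 31.35932731628418) 1077
  rocker 175 [ 0.4648 -0.1995  0.061 ] 0.0709 [ 0.4505 -0.2058  0.0659]
  rocker 140 [ 0.5129 -0.3195  0.0618] 0.0747 [ 0.5283 -0.3125  0.0663]
  rocker 135 [ 0.4892 -0.2586  0.0612] 0.0714 [ 0.5052 -0.2523  0.0666]
side strip ((nan, nan), (0.0, 0.0), 0.0) 1144
  rocker 177 [ 0.5136 -0.3162  0.0611] 0.0708 [ 0.5279 -0.3102  0.0662]
  rocker 188 [ 0.4891 -0.2567  0.0608] 0.0724 [ 0.5039 -0.2508  0.0656]
  rocker 215 [ 0.4649 -0.1961  0.0609] 0.0708 [ 0.451  -0.2023  0.0658]
```

View pics/top.png

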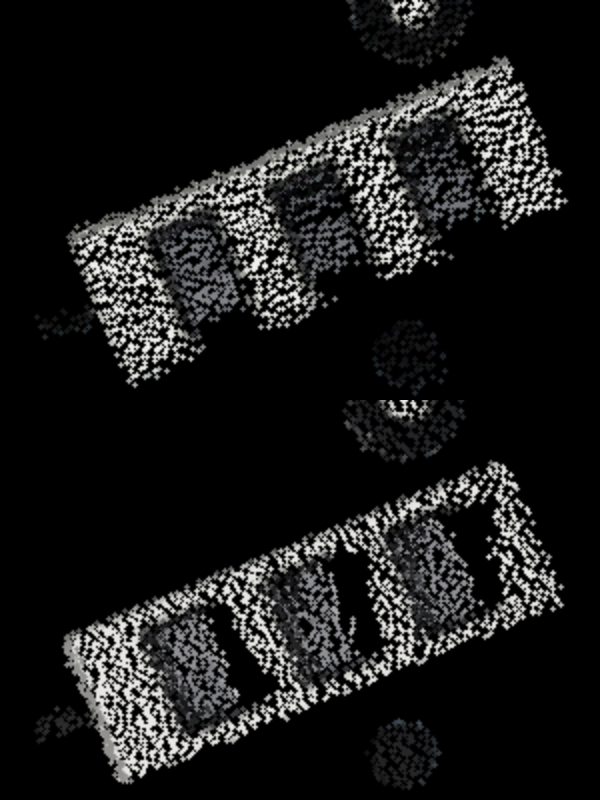

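View pics/crop.png

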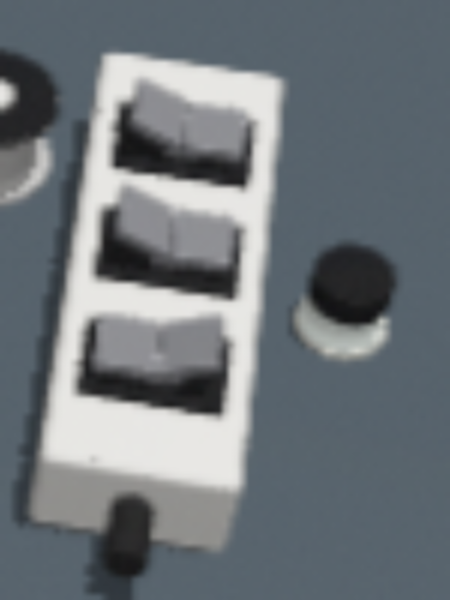

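```bash
cat >> h.py <<'E'
def go(target,xang=None):
    """shift (in units of 120mm, tool axes) and turn (units pi/2) from the measured pose to a pointing-down target"""
    s=observe(); T=R.from_rotvec(s["ee_rot"]); p=np.array(s["position"])
    d=T.inv().apply(np.array(target)-p)/.12; t=None
    if xang is not None:
        a=np.radians(xang); x=np.array([np.cos(a),np.sin(a),0]); z=np.array([0,0,-1.]); G=np.stack([x,np.cross(z,x),z],1)
        t=(T.inv()*R.from_matrix(G)).as_rotvec()/(np.pi/2)
    print("t",round(s["clock"],2),"pos",p.round(4),"shift",d.round(3),"turn",None if t is None else t.round(4),"F",np.round(s["force"],1),"q",np.round(s["joints"],2))
E
python3 -c "
from h import *
go([.505,-.2507,.11],-68.2)"
```

```text
t 1.05 pos [ 0.1702 -0.6014  0.2377] shift [-2.053 -3.48   1.064] turn [ 0.     -0.     -0.0667] F [ 0.1 -0.1  0.3] q [ 1.19  0.43  0.03  1.57 -0.01  1.13 -0.08]
```

Emit:
{"method": "arm_command", "body": {"plan": [{"translation": [-0.2, -0.33, 0], "turn": [0, 0, -0.067], "hand": 0}, {"translation": [-0.4, -0.67, 0], "turn": [0, 0, -0.067], "hand": 0}, {"translation": [-0.59, -1, 0], "turn": [0, 0, -0.067], "hand": 0}]}}

```text
clock: 1.42
position: [0.2673, -0.4995, 0.2378]
ee_rot: [2.602, -1.761, 0.001]
force: [0.8, 0.3, 1.0]
width: 0.727
```

```bash
python3 -c "
from h import *
go([.505,-.2507,.11],-68.2)"
```

```text
t 1.43 pos [ 0.2673 -0.4995  0.2378] shift [-1.189 -2.609  1.065] turn [-0.0001 -0.0002  0.0003] F [0.8 0.3 1. ] q [ 1.02  0.34 -0.04  1.72  0.02  1.08 -0.22]
```

Emit:
{"method": "arm_command", "body": {"plan": [{"translation": [-0.2, -0.45, 0], "turn": [0, 0, 0], "hand": 0}, {"translation": [-0.4, -0.9, 0], "turn": [0, 0, 0], "hand": 0}, {"translation": [-0.45, -1, 0], "turn": [0, 0, 0], "hand": 0}]}}

```text
clock: 1.8
position: [0.3611, -0.4023, 0.238]
ee_rot: [-2.606, 1.751, -0.001]
force: [-0.2, -0.5, -1.1]
width: 0.398
```

Emit:
{"method": "arm_command", "body": {"plan": [{"translation": [-0.2, -0.45, 0], "turn": [0, 0, 0], "hand": 0}, {"translation": [-0.4, -0.9, 0], "turn": [0, 0, 0], "hand": 0}, {"translation": [-0.45, -1, 0], "turn": [0, 0, 0], "hand": 0}, {"translation": [-0.45, -1, 0], "turn": [0, 0, 0], "hand": 0}]}}

```text
clock: 2.3
position: [0.449, -0.3112, 0.2376]
ee_rot: [2.602, -1.759, -0.0]
force: [0.5, -0.9, -0.4]
width: 0.008
```

```bash
python3 -c "
from h import *
go([.505,-.2507,.11],-68.2)"
```

```text
t 2.3 pos [ 0.449  -0.3112  0.2376] shift [-0.294 -0.621  1.063] turn [ 0.0003 -0.0001  0.001 ] F [ 0.5 -0.9 -0.4] q [ 0.63  0.32 -0.15  1.76  0.05  1.07 -0.73]
```

Emit:
{"method": "arm_command", "body": {"plan": [{"translation": [-0.2, -0.4, 0.0], "turn": [0, 0, 0], "hand": 0}, {"translation": [-0.294, -0.62, 0.3], "turn": [0, 0, 0], "hand": 0}, {"translation": [-0.294, -0.62, 0.7], "turn": [0, 0, 0], "hand": 0}, {"translation": [-0.294, -0.62, 0.7], "turn": [0, 0, 0], "hand": 0}, {"translation": [-0.294, -0.62, 0.7], "turn": [0, 0, 0], "hand": 0}]}}

```text
clock: 2.92
position: [0.5047, -0.2528, 0.1551]
ee_rot: [2.599, -1.764, 0.002]
force: [0.2, -0.7, -0.3]
width: 0.003
```

Run:
```python
from h import *
go([.505,-.2507,.085],-68.2)
c=cal("wrist"); im,d=eyes.get_image("wrist"); cv2.imwrite("pics/w1.png",im); P=cloud("wrist",d,c); np.savez("w1.npz",P=P)
print([(np.round(b["rect"]).astype(int).tolist(),round(b["score"],2)) for b in finder.boxes_of("wrist","rocker_middle_end")[:3]])
k=(P[...,2]>.051)&(P[...,2]<.08)&(np.hypot(P[...,0]-.489,P[...,1]+.257)<.1)
n,L,st,_=cv2.connectedComponentsWithStats(k.astype(np.uint8))
for i in range(1,n):
    q=P[L==i]
    if len(q)>100: print(st[i],q.mean(0).round(4),q[q[:,2]>.0625].mean(0).round(4),q[:,2].max())
```

```text
t 2.92 pos [ 0.5047 -0.2528  0.1551] shift [-0.016 -0.009  0.585] turn [-0.0002 -0.0009 -0.0014] F [ 0.2 -0.7 -0.3] q [ 0.5   0.43 -0.18  1.81  0.09  0.91 -0.91]
[([305, 195, 339, 234], 0.84)]
[ 226  192   36   51 1708] [ 0.4699 -0.1961  0.0589] [ 0.4535 -0.2031  0.0639] 0.06624894880792936
[ 303  195   34   39 1229] [ 0.4978 -0.2541  0.0618] [ 0.5071 -0.2506  0.0655] 0.06879013298847572
[ 378  194   40   49 1654] [ 0.5171 -0.3158  0.0608] [ 0.5316 -0.31    0.0654] 0.0690220620898438
```

View pics/w1.png

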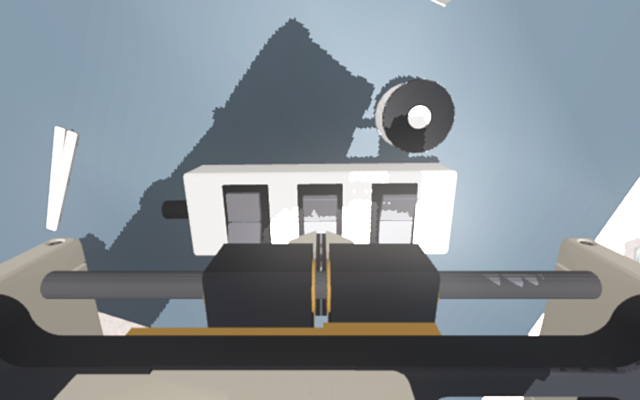

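Emit:
{"method": "arm_command", "body": {"plan": [{"translation": [-0.016, -0.022, 0.3], "turn": [0, 0, 0], "hand": 0}, {"translation": [-0.016, -0.022, 0.52], "turn": [0, 0, 0], "hand": 0}, {"translation": [-0.016, -0.022, 0.58], "turn": [0, 0, 0], "hand": 0}, {"translation": [-0.016, -0.022, 0.64], "turn": [0, 0, 0], "hand": 0}, {"translation": [-0.016, -0.022, 0.68], "turn": [0, 0, 0], "hand": 0}, {"translation": [-0.016, -0.022, 0.7], "turn": [0, 0, 0], "hand": 0}, {"translation": [-0.016, -0.022, 0.7], "turn": [0, 0, 0], "hand": 0}]}}

```text
clock: 3.9
position: [0.507, -0.2482, 0.0701]
ee_rot: [-2.602, 1.761, -0.001]
force: [1.0, 0.1, 3.1]
width: 0.005
```

Run:
```python
from h import *
go([.5065,-.25,.068],-68.2)
```

```text
t 3.9 pos [ 0.507  -0.2482  0.0701] shift [0.013 0.01  0.018] turn [-0.0003 -0.0004  0.0003] F [1.  0.1 3.1] q [ 0.48  0.54 -0.16  1.89  0.13  0.72 -0.95]
```

Emit:
{"method": "arm_command", "body": {"plan": [{"translation": [0, 0, 0.012], "turn": [0, 0, 0], "hand": 0}, {"translation": [0, 0, 0.025], "turn": [0, 0, 0], "hand": 0}, {"translation": [0, 0, 0.025], "turn": [0, 0, 0], "hand": 0}]}}

```text
clock: 4.28
position: [0.5072, -0.2482, 0.0688]
ee_rot: [2.602, -1.761, 0.003]
force: [-5.1, 2.6, 24.7]
width: 0.004
```

Emit:
{"method": "arm_command", "body": {"plan": [{"translation": [0, 0, -0.15], "turn": [0, 0, 0], "hand": 0}, {"translation": [0, 0, -0.6], "turn": [0, 0, 0], "hand": 0}, {"translation": [0, 0, -1], "turn": [0, 0, 0], "hand": 0}, {"translation": [0, 0, -1], "turn": [0, 0, 0], "hand": 0}]}}

```text
clock: 4.78
position: [0.508, -0.2488, 0.1902]
ee_rot: [-2.601, 1.761, -0.009]
force: [0.8, -0.2, -0.9]
width: 0.006
```

Run:
```python
from h import *
go([.494,.219,.15],-99.2)
for n in ["side","wrist"]:
    c=cal(n); im,d=eyes.get_image(n); P=cloud(n,d,c); np.savez(n+"2.npz",P=P)
    cv2.imwrite(f"pics/{n}2.png",im if n=="wrist" else cv2.resize(im[100:230,340:470],(600,600),interpolation=cv2.INTER_CUBIC))
    k=(P[...,2]>.051)&(P[...,2]<.08)&(np.hypot(P[...,0]-.489,P[...,1]+.257)<.1)
    m,L,st,_=cv2.connectedComponentsWithStats(k.astype(np.uint8))
    for i in range(1,m):
        q=P[L==i]
        if len(q)>60: print(n,st[i],q.mean(0).round(4),q[q[:,2]>.0625].mean(0).round(4),q[:,2].max())
```

```text
t 4.78 pos [ 0.508  -0.2488  0.1902] shift [-3.665 -1.338  0.325] turn [-0.003  -0.002   0.3444] F [ 0.8 -0.2 -0.9] q [ 0.5   0.39 -0.18  1.77  0.08  0.98 -0.91]
side [396 128  20  14 174] [ 0.5137 -0.3165  0.061 ] [ 0.5272 -0.3111  0.0658] 0.07137628550404063
side [393 148  21  11 193] [ 0.4896 -0.2564  0.0609] [ 0.4754 -0.2624  0.066 ] 0.07077199898759823
side [390 167  22  12 213] [ 0.4649 -0.1962  0.0611] [ 0.4516 -0.2027  0.0658] 0.07040451262018521
wrist [ 240  187   31   53 1568] [ 0.4662 -0.1974  0.0601] [ 0.4499 -0.2039  0.0654] 0.06910908240429992
wrist [ 309  186   29   48 1325] [ 0.4939 -0.2559  0.0591] [ 0.4775 -0.263   0.0641] 0.06651216878402866
wrist [ 375  189   35   47 1408] [ 0.5151 -0.3167  0.0605] [ 0.5315 -0.3102  0.0654] 0.06932179294920232
```

View pics/side2.png

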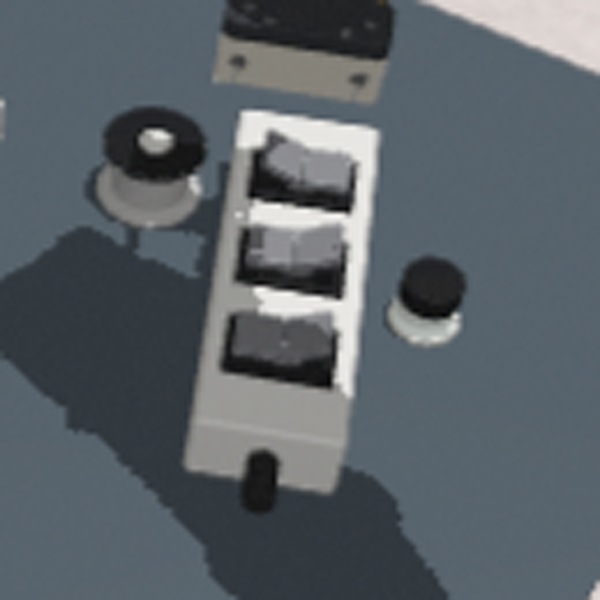

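View pics/wrist2.png

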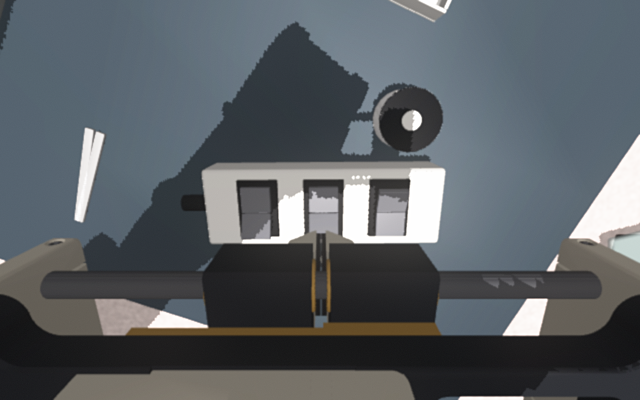

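Emit:
{"method": "arm_command", "body": {"plan": [{"translation": [-0.45, -0.16, 0], "turn": [0, 0, 0], "hand": 0}, {"translation": [-0.9, -0.33, 0], "turn": [0, 0, 0], "hand": 0}, {"translation": [-1, -0.365, 0], "turn": [0, 0, 0], "hand": 0}]}}

```text
clock: 5.25
position: [0.5014, -0.1159, 0.1851]
ee_rot: [2.607, -1.753, -0.006]
force: [0.0, -0.1, -0.9]
width: 0.007
```

Emit:
{"method": "arm_command", "body": {"plan": [{"translation": [-0.45, -0.16, 0], "turn": [0, 0, 0], "hand": 0}, {"translation": [-0.9, -0.33, 0], "turn": [0, 0, 0], "hand": 0}, {"translation": [-1, -0.365, 0], "turn": [0, 0, 0], "hand": 0}]}}

```text
clock: 5.62
position: [0.4977, 0.0108, 0.1855]
ee_rot: [2.606, -1.754, -0.004]
force: [0.1, -1.4, 1.2]
width: 0.003
```

Emit:
{"method": "arm_command", "body": {"plan": [{"translation": [-0.45, -0.16, 0], "turn": [0, 0, 0], "hand": 0}, {"translation": [-0.9, -0.33, 0], "turn": [0, 0, 0], "hand": 0}, {"translation": [-1, -0.365, 0], "turn": [0, 0, 0], "hand": 0}]}}

```text
clock: 6.0
position: [0.4941, 0.1378, 0.1857]
ee_rot: [2.605, -1.755, -0.003]
force: [-0.4, -0.4, 0.3]
width: 0.003
```

Run:
```python
from h import *
go([.494,.219,.14],-68.2)
```

```text
t 6.0 pos [0.4941 0.1378 0.1857] shift [-0.627 -0.254  0.382] turn [0.0009 0.0008 0.0029] F [-0.4 -0.4  0.3] q [-0.11  0.33 -0.33  1.89  0.13  0.94 -1.69]
```

Emit:
{"method": "arm_command", "body": {"plan": [{"translation": [-0.4, -0.16, 0], "turn": [0, 0, 0], "hand": 0}, {"translation": [-0.59, -0.24, 0], "turn": [0, 0, 0], "hand": 0}, {"translation": [-0.59, -0.24, 0], "turn": [0, 0, 0], "hand": 0}, {"translation": [-0.59, -0.24, 0], "turn": [0, 0, 0], "hand": 0}]}}

```text
clock: 6.5
position: [0.4955, 0.209, 0.1859]
ee_rot: [2.598, -1.762, 0.0]
force: [0.6, 0.5, 0.2]
width: 0.004
```

Run:
```python
from h import *
c=cal("wrist"); im,d=eyes.get_image("wrist"); cv2.imwrite("pics/w3.png",im); P=cloud("wrist",d,c)
for t in ["round_top","square_top","bar_top"]:
  for b in finder.boxes_of("wrist",t)[:2]:
    l,tt,r,bb=np.round(b["rect"]).astype(int); Q=P[tt:bb,l:r].reshape(-1,3); Q=Q[(Q[:,2]>.075)&(Q[:,2]<.085)]
    print(t,(l,tt,r,bb),round(b["score"],2),Q.mean(0).round(4),Q.min(0).round(3),Q.max(0).round(3),len(Q))
go([.494,.219,.14],-68.2)
```

```text
round_top (np.int64(288), np.int64(173), np.int64(327), np.int64(213)) 0.75 [0.4956 0.2213 0.0782] [0.48  0.205 0.075] [0.511 0.237 0.08 ] 991
round_top (np.int64(175), np.int64(0), np.int64(527), np.int64(242)) 0.56 [0.4995 0.2332 0.078 ] [0.47  0.146 0.075] [0.578 0.302 0.08 ] 3110
bar_top (np.int64(351), np.int64(201), np.int64(390), np.int64(244)) 0.89 [0.4914 0.1571 0.0779] [0.469 0.146 0.075] [0.512 0.168 0.08 ] 754
t 6.7 pos [0.4955 0.21   0.1866] shift [-0.074 -0.016  0.388] turn [ 0.0003 -0.0004 -0.001 ] F [0.2 0.4 0.1] q [-0.24  0.37 -0.35  1.83  0.15  0.97 -1.84]
```

View pics/w3.png

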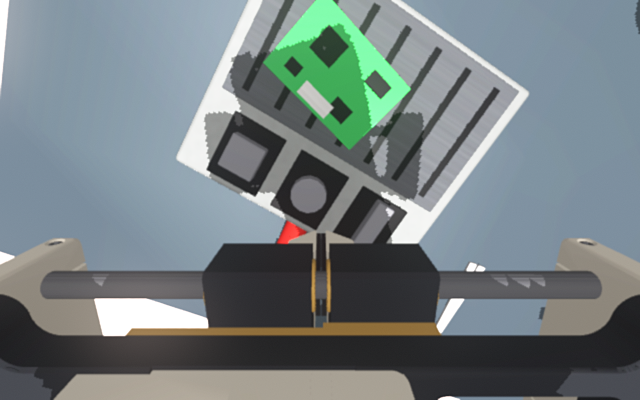

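Emit:
{"method": "arm_command", "body": {"plan": [{"translation": [-0.08, -0.027, 0], "turn": [0, 0, 0], "hand": 0}, {"translation": [-0.08, -0.027, 0.35], "turn": [0, 0, 0], "hand": 0}, {"translation": [-0.08, -0.027, 0.65], "turn": [0, 0, 0], "hand": 0}, {"translation": [-0.08, -0.027, 0.78], "turn": [0, 0, 0], "hand": 0}, {"translation": [-0.08, -0.027, 0.82], "turn": [0, 0, 0], "hand": 0}, {"translation": [-0.08, -0.027, 0.85], "turn": [0, 0, 0], "hand": 0}, {"translation": [-0.08, -0.027, 0.87], "turn": [0, 0, 0], "hand": 0}, {"translation": [-0.08, -0.027, 0.87], "turn": [0, 0, 0], "hand": 0}]}}

```text
clock: 7.7
position: [0.4952, 0.222, 0.0829]
ee_rot: [-2.601, 1.76, -0.001]
force: [-0.3, 0.5, 1.8]
width: 0.008
```

Emit:
{"method": "arm_command", "body": {"plan": [{"translation": [0, 0, 0.01], "turn": [0, 0, 0], "hand": 0}, {"translation": [0, 0, 0.02], "turn": [0, 0, 0], "hand": 0}, {"translation": [0, 0, 0.02], "turn": [0, 0, 0], "hand": 0}]}}

```text
clock: 8.07
position: [0.4953, 0.2221, 0.082]
ee_rot: [-2.6, 1.76, -0.002]
force: [-6.5, -3.1, 23.6]
width: 0.004
```

Emit:
{"method": "arm_command", "body": {"plan": [{"translation": [0, 0, -0.1], "turn": [0, 0, 0], "hand": 0}, {"translation": [0, 0, -0.5], "turn": [0, 0, 0], "hand": 0}, {"translation": [0, 0, -0.85], "turn": [0, 0, 0], "hand": 0}, {"translation": [0, 0, -0.85], "turn": [0, 0, 0], "hand": 0}, {"translation": [0, 0, -0.85], "turn": [0, 0, 0], "hand": 0}]}}

```text
clock: 8.7
position: [0.4946, 0.2213, 0.1816]
ee_rot: [2.601, -1.761, 0.0]
force: [1.5, -0.3, -0.6]
width: 0.004
```

Run:
```python
from h import *
c=cal("wrist"); im,d=eyes.get_image("wrist"); cv2.imwrite("pics/w4.png",im); P=cloud("wrist",d,c)
k=(P[...,2]>.068)&(P[...,2]<.085)&(np.hypot(P[...,0]-.494,P[...,1]-.22)<.1)
m,L,st,_=cv2.connectedComponentsWithStats(k.astype(np.uint8))
for i in range(1,m):
    q=P[L==i]
    if len(q)>100: print(st[i],q.mean(0).round(4),np.median(q[:,2]).round(4),q.min(0).round(3),q.max(0).round(3))
for b in finder.boxes_of("wrist","square_top")[:2]: print(b)
go([.505,.285,.082],-68.2)
```

```text
[ 308   84   68   55 1213] [0.571  0.2344 0.0716] 0.0718 [0.555 0.202 0.068] [0.587 0.263 0.076]
[ 231  137   50   50 1445] [0.5064 0.2849 0.0775] 0.0777 [0.488 0.268 0.068] [0.523 0.302 0.08 ]
[304 181  36  35 953] [0.4955 0.2214 0.0705] 0.0705 [0.48  0.206 0.068] [0.511 0.237 0.073]
[365 206  43  37 817] [0.495  0.1575 0.0767] 0.0777 [0.47  0.146 0.068] [0.513 0.168 0.08 ]
{'rect': [227.6, 136.4, 280.6, 186.7], 'score': 0.65}
{'rect': [292.6, 224.0, 306.4, 236.5], 'score': 0.6}
t 8.8 pos [0.4941 0.2211 0.1807] shift [-0.461 -0.284  0.822] turn [ 0.0013 -0.0002  0.0002] F [ 0.4 -0.2 -0.4] q [-0.25  0.39 -0.35  1.83  0.16  0.96 -1.86]
```

View pics/w4.png

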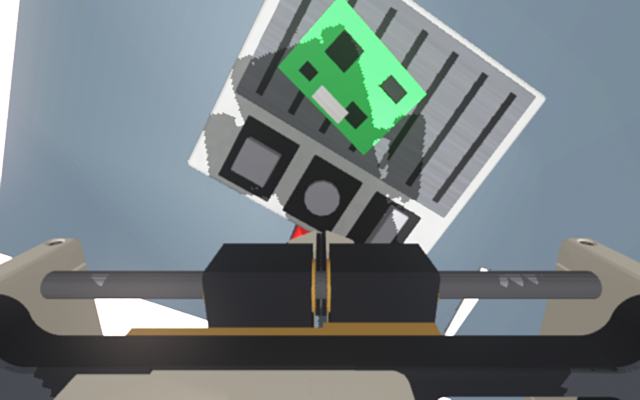

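Emit:
{"method": "arm_command", "body": {"plan": [{"translation": [-0.3, -0.19, 0], "turn": [0, 0, 0], "hand": 0}, {"translation": [-0.46, -0.288, 0], "turn": [0, 0, 0], "hand": 0}, {"translation": [-0.46, -0.288, 0.2], "turn": [0, 0, 0], "hand": 0}, {"translation": [-0.46, -0.288, 0.6], "turn": [0, 0, 0], "hand": 0}, {"translation": [-0.46, -0.288, 0.72], "turn": [0, 0, 0], "hand": 0}, {"translation": [-0.46, -0.288, 0.77], "turn": [0, 0, 0], "hand": 0}, {"translation": [-0.46, -0.288, 0.8], "turn": [0, 0, 0], "hand": 0}, {"translation": [-0.46, -0.288, 0.82], "turn": [0, 0, 0], "hand": 0}, {"translation": [-0.46, -0.288, 0.82], "turn": [0, 0, 0], "hand": 0}]}}

```text
clock: 9.93
position: [0.5067, 0.2861, 0.0842]
ee_rot: [-2.601, 1.76, -0.001]
force: [-0.4, 0.5, 1.8]
width: 0.008
```

Emit:
{"method": "arm_command", "body": {"plan": [{"translation": [0, 0, 0.015], "turn": [0, 0, 0], "hand": 0}, {"translation": [0, 0, 0.03], "turn": [0, 0, 0], "hand": 0}, {"translation": [0, 0, 0.03], "turn": [0, 0, 0], "hand": 0}]}}

```text
clock: 10.3
position: [0.5069, 0.2862, 0.0821]
ee_rot: [-2.6, 1.76, -0.002]
force: [-5.9, -3.6, 22.7]
width: 0.003
```

Emit:
{"method": "arm_command", "body": {"plan": [{"translation": [0, 0, -0.1], "turn": [0, 0, 0], "hand": 0}, {"translation": [0, 0, -0.5], "turn": [0, 0, 0], "hand": 0}, {"translation": [0, 0, -0.95], "turn": [0, 0, 0], "hand": 0}, {"translation": [0, 0, -0.95], "turn": [0, 0, 0], "hand": 0}, {"translation": [0, 0, -0.95], "turn": [0, 0, 0], "hand": 0}]}}

```text
clock: 10.92
position: [0.5062, 0.2855, 0.1938]
ee_rot: [-2.602, 1.761, -0.0]
force: [-0.6, -1.2, -0.1]
width: 0.004
```

Run:
```python
from h import *
for n in ["wrist","side","scene"]:
  c=cal(n); im,d=eyes.get_image(n); cv2.imwrite(f"pics/{n}5.png",im); P=cloud(n,d,c)
  for t,x,y in [("bar",.484,.156),("round",.495,.2207),("square",.5055,.285),("strip_near",.4755,-.2624),("strip_far",.5045,-.2505)]:
    q=P[(np.hypot(P[...,0]-x,P[...,1]-y)<.008)]; q=q[q[:,2]<.1]
    if len(q)>5: print(n,t,np.median(q[:,2]).round(4),len(q))
go([.5,.28,.2])
```

```text
wrist bar 0.0782 115
wrist round 0.0707 206
wrist square 0.0706 226
side bar 0.0786 44
side round 0.0715 45
side square 0.0721 26
side strip_near 0.0638 38
side strip_far 0.0591 25
scene bar 0.0788 32
scene round 0.0709 25
scene square 0.0719 28
scene strip_near 0.0651 26
scene strip_far 0.0571 29
t 11.07 pos [0.5057 0.2852 0.1926] shift [ 0.023  0.06  -0.062] turn None F [-0.6  0.2 -0.5] q [-0.35  0.43 -0.36  1.72  0.17  1.02 -1.96]
```

View pics/side5.png

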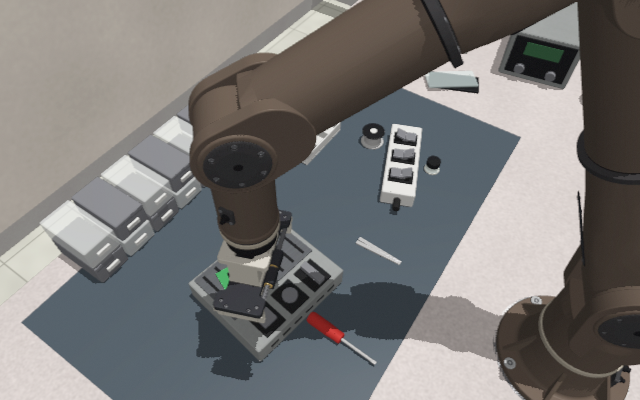

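The side view shows the tweezers (380,250), screwdriver (340,335), jar (433,163), spool (373,135) and strip (402,165) where they were. The keys and rocker read as intended and the arm is clear, so I'm handing in.

```bash
python3 -c "
from h import *
print(ticket.sign_off())"
```

```text
the job is handed in; nothing more can be done
None
```

I handed the job in at about 11 s of the 42 s allowed. I pressed over the middle rocker, then the round key, then the square key, with the fingers shut. Each one was pushed until it bottomed out at about 23–25 N of wrist force, well under the limit.

Last camera checks:
- **Keys:** the round and square tops read 70.6–72.1 mm (home is 71 mm). The bar key still stands at 78–79 mm.
- **Middle rocker:** the far half is level at 57–59 mm and the near half is up.
- **Strip and outer rockers:** checked right after the rocker press, the strip had not moved by more than about 1 mm and the outer rockers were unchanged.
- **Other items:** the jar, spool, tweezers and screwdriver looked unmoved in the last side view. The arm was about 0.1 m clear with no contact force.

Limits and disagreements in the checks:
- **Not re-checked:** in the last side view the arm hid the pot, most of the tray and most of the board. I did not check the pot and tray again. The board looked in place in the wrist picture taken before the square key was pressed.
- **Camera offset:** before the press, the wrist camera placed the rocker about 3 mm further away than the fixed cameras did. I aimed between the two readings, and the press still bottomed out properly.

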